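# Lean the ratcheted counter mirror back to 30 degrees and lock it

## Task

Lean the salon's counter mirror back to 30 degrees from upright for the next client: throw its ratchet pawl off, tilt the mirror back, let go and see for a second or so that it stays there by itself, and then throw the pawl back onto the wheel so that it cannot sink. Leave the pawl engaged and the mirror at 30 degrees; do not hit the lamp above it, and leave the bottles and other things on the counter where they stand.

Things in the scene. Friction and masses are not known exactly. Their poses are not given: they have to be found in the camera images.
- mirror_stand: Fixed steel stand of the counter mirror. Origin on the work surface straight below the middle of the hinge axis; x away from the robot (the way the glass faces), y along the hinge axis to the ratchet side, z up. Hinge axis 70 mm up. Base plate x -120 to 80, y +-130, 12 mm thick; two cheeks at y +-88, 86 mm high; a pawl bracket at x -80, y 113, 87 mm high.
- light_bar: White lamp bar above the mirror, 24 mm thick, 210 mm long along y. Same origin and axes as the stand: the bar's centre line is at x 5, z 385 mm. Two short arms at y +-100 carry it from two 12 mm posts at x 70, y +-100 mm. Not to be hit.
- mirror: The tilting mirror: black framed panel 160 mm wide (along y), 12 mm thick, its glass facing x. Origin on the middle of the hinge axis; z points up along the panel (which spans 15 to 165 mm from the axis), y along the hinge axis. A bare metal tab stands on its top edge.
- mirror_tab (a point): Centre of the metal grip tab on the middle of the mirror's top edge, 185 mm from the hinge axis. The tab is 24 mm wide (along y), 12 mm thick and stands 40 mm proud of the panel. z points along the panel away from the hinge.
- mirror_hinge (a joint): Lean of the mirror in rad: 0 upright, growing as its top leans back towards the robot (the stand's -x), to 0.8 at most. A stiff friction hinge: about 2 to 6 N at the tab moves it, and it stays where it is left. With the pawl engaged it goes back at most 7 degrees until a tooth catches, but can be raised.
- pawl (a joint): Angle of the ratchet pawl in rad: under 0.2 engaged (lying on the toothed wheel, handle leaning away from the robot), 0.85 released (handle thrown over towards the robot). Past its dead centre at about 0.43 it falls the rest of the way by its own weight and stays there. Very light to move (under 1 N at the knob).
- pawl_knob (a point): Middle of the knob of the pawl's handle: a black bar 16 mm across along the stand's y, from y 100 to 162 mm (the point is at y 140). It swings on an 80 mm arm about a y axis at x -80, z 79 mm of the stand: engaged at about x -46, z 152 mm; released at about x -112, z 152 mm. Free space below it, down to the base.
- pump_bottle: Salmon-coloured round pump bottle, 54 mm across, 165 mm tall with its spout. A bystander, to be left standing. Origin: centre of its underside, z up.
- shampoo_bottle: Black round bottle, 56 mm across, 155 mm tall. A bystander, to be left standing. Origin: centre of its underside, z up.
- wax_jar: Low amber jar with a metal lid, 64 mm across, 55 mm tall. A bystander, to be left standing. Origin: centre of its underside, z up.
- carton: Small paper carton, 50 x 50 x 75 mm tall. A bystander, to be left standing. Origin: centre of its underside, z up.
- mug: White mug, 80 mm across, 90 mm tall. A bystander, to be left standing. Origin: centre of its underside, z up.
- spray_can: Plain metal can, 52 mm across, 160 mm tall. A bystander, to be left standing. Origin: centre of its underside, z up.
- hair_brush: Wooden hairbrush lying on the counter, 210 mm long, 65 mm wide, 35 mm high, bristles down. A bystander. Origin: on the counter under it, x along its length.

How it is judged:
On the way, in this order (a step that is already met when the one before it is completed fails the run):
1. the pawl is thrown off the ratchet wheel (value of joint pawl above 0.75 rad), for 0.2 s.
2. the mirror, let go and with the pawl still off, stays at 30 degrees (within 4) for most of a second (value of joint mirror_hinge between 0.454 and 0.594 rad and value of joint pawl above 0.6 rad and contact force between anything else and mirror below 0.05 N), for 0.8 s.
At the end, for the whole second after the job is handed in: The mirror leans back 30 degrees from upright (within 4 degrees), at rest and untouched, and the pawl lies on the toothed wheel again (pawl angle under 0.25 rad) (value of joint mirror_hinge between 0.454 and 0.594 rad and value of joint pawl below 0.25 rad and velocity of joint mirror_hinge between -0.03 and 0.03 rad/s and contact force between anything else and mirror below 0.05 N).
It fails at once if the lamp bar is hit (more than 8 N) (contact force between anything else and light_bar above 8 N).
It fails at once if a bystander is tipped over or shifted by more than 30 mm (angle between any of pump_bottle, shampoo_bottle, wax_jar, carton, mug, spray_can's own z axis and vertical above 0.5 rad or distance of any of pump_bottle, shampoo_bottle, wax_jar, carton, mug, spray_can, hair_brush from where it was at the start of the episode above 0.03 m).
It also fails if it takes over 51 s, if anything falls off the work surface, if the arm or the gripper's body presses on something with over 40 N, if the wrist force passes 120 N, or if a joint passes its speed limit or range.

## Robot

A 6-joint arm with a two-finger parallel gripper is mounted at the origin on the work surface. World frame = base frame: x ahead of the robot, y to its left, z up, the work surface at z = 0. Lengths are in m, angles in rad, forces in N, time in s.
With the tool pointing down it reaches from about 0.375 to 0.975 m from the base axis. Payload 3.8 kg.
Tool frame: the origin (TCP) lies at the very end of the fingers, on their centre line; the grasp point (between the pads) lies 19 mm behind it (robot.hold_point_z is the distance from the TCP to the grasp point, in m); z points along the fingers, y is the direction in which the jaws open and shut (so a half turn about z gives the same grasp; the last joint's range is limited). The gripper opens to 88 mm and grips with 3 to 60 N. Pads are 18 mm wide; open, the fingers measure 123 mm over their backs; the gripper's body (75 mm by 187 mm) begins 45 mm behind the grasp point.
Start: joints at [-1.205, 0.264, 1.604, -0, 1.274, -0.037], TCP at [0.265, -0.621, 0.239] pointing down, gripper open.
Joint ranges: [-2.63, 2.63], [-0.94, 2.18], [0.31, 2.57], [-1.31, 4.45], [0, 2.66], [-2.55, 2.55]. Speed limits (rad/s): [2.57, 2.57, 3.14, 3.14, 3.14, 3.14].

## Interface

Orientations are given as a unit quaternion [x, y, z, w].
In Python, from rig import robot gives the robot as it stands.
- The arm moves only by the shell command python3 -m creep 'ROWS' [OPENING] [FORCE]. ROWS is JSON, a list of rows, each a list of 4 numbers: the shift along the tool's x, y, z in mm, then the turn about the tool's z in rad. In form: [[x, y, z, twist], ...]. A call has 1 to 12 rows; each row is the pose to reach, as a shift and turn from the pose measured when the call began, along the tool's axes at that moment; what a row does not reach only later rows make up. A row lasts 1/8 s, in which the tool goes at most 62.5 mm and 10.7 degrees, less where a joint would pass 70% of its speed; a pose out of reach is approached as far as the arm can. A call with a gripper value outside its range is refused whole. OPENING is the opening, from 0 (shut) to 1 (fully open), set as the call begins (- or left out, the last holds). The fingers move at their own pace and stop on an object; FORCE is the grip in N (left out, the last holds). Time passes only in rows, so rows that repeat a pose let the fingers close. It gives the time, the measured TCP pose, the force and the opening at its end, in the units of the state.
- robot.state(): the state, without advancing time (a new reading comes with each control period).
- robot.grab_frame(name): name is "scene" or "top" or "wrist"; returns a dict with "image" (420x560x3 uint8, red, green, blue), "fx", "fy", "cx", "cy" (pixels), "R" (3x3) and "t" (3): a world point X has camera coordinates R X + t. Camera axes: x right, y down, z forward; pixel columns grow to the right and rows downward; lengths in m; the calibration is good to about 2 mm. A picture is of the moment at which its call begins. There is no depth.
- robot.close_job(): hands the job in, once; it reports no verdict.
The state is a dict: "time_s": time; "joint_pos": joint angles; "qd": joint speeds; "joint_torque": joint torques, N m; "tcp_pos": TCP position; "tool_rot": TCP orientation; "contact_force": force on the tool from outside, world axes, zero at the start; "wrist_torque": the same for the moment, N m; "width": opening from 0.0 (shut) to 1.0 (fully open).
Only numpy, scipy, OpenCV 4.12 (cv2) and the standard library are available. Lean on these libraries where they do the work, as an engineer would, in place of code of your own. Each camera call takes 0.05 s, during which the arm holds its last target. There are 200 camera calls.

## Working session

There is one attempt and no reset: what is moved stays moved. The work goes in short steps, Python scripts to look and compute and a shell command to move; the robot and the scene stay as the last step left them, time stands still between calls to the robot, and variables do not carry over. Pictures are saved under pics/ and viewed, about 8 in all and at most 12, crops included, and the job is handed in when it is done.

```bash
mkdir -p pics; ls
python3 - <<'E'
from rig import robot
import cv2,numpy as np
for n in("scene","top"):
    f=robot.grab_frame(n);cv2.imwrite(f"pics/{n}0.png",f["image"][:,:,::-1]);np.savez(f"{n}0.npz",**f)
    print(n,f["fx"],f["cx"],f["cy"],np.round(f["R"],3).tolist(),np.round(f["t"],3), (-f["R"].T@f["t"]).round(3))
print(robot.state())
E
```

```text
pics
scene 452.9791386186298 279.0324369476918 207.77764956618742 [[0.769, 0.64, -0.009], [0.513, -0.624, -0.589], [-0.382, 0.448, -0.808]] [-0.401 -0.123  1.656] [ 1.004 -0.563  1.263]
top 478.05901104133454 279.46054747663385 208.86569142333414 [[-0.007, -1.0, -0.012], [-0.994, 0.009, -0.106], [0.106, 0.011, -0.994]] [0.05  0.504 1.347] [0.359 0.03  1.393]
{'time_s': 0.1, 'joint_pos': array([-1.20486570e+00,  2.64707180e-01,  1.60519427e+00, -2.33817911e-06,
        1.27365971e+00, -3.69078660e-02]), 'qd': array([-7.64689622e-04, -1.23374761e-03, -3.42236005e-03, -6.17790316e-04,
        7.95045184e-05, -1.33629395e-03]), 'joint_torque': array([ 7.76585648e-05, -5.03622544e+01, -3.58070433e+01,  7.30951759e-02,
        2.33463891e-02, -6.38086635e-05]), 'tcp_pos': array([ 0.26439583, -0.6204019 ,  0.237516  ]), 'tool_rot': array([ 9.79783087e-01,  2.00060324e-01, -1.62293754e-04, -9.70780401e-04]), 'contact_force': array([-0.18576553,  0.91489021,  0.4001515 ]), 'wrist_torque': array([0.006395  , 0.02761322, 0.05914515]), 'width': 1.001831522781995}
```

View pics/scene0.png

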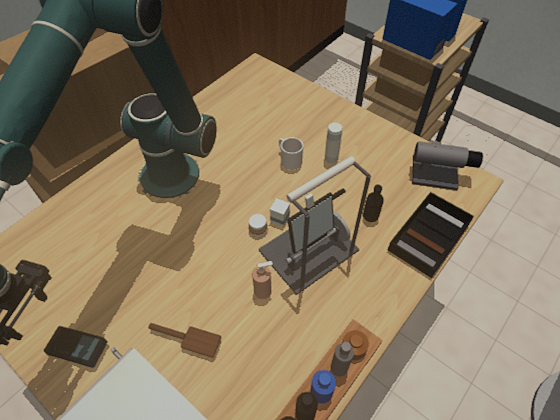

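View pics/top0.png

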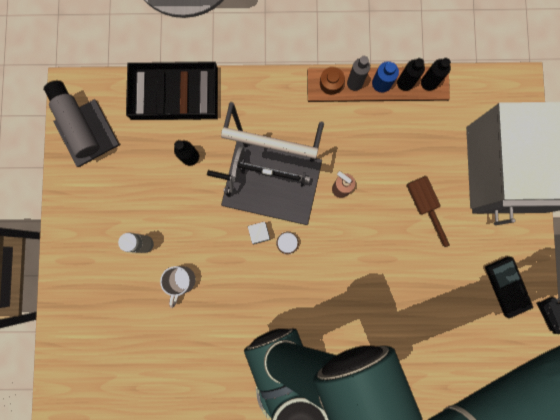

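Scene: stand with mirror at about (315,235), lamp above it at (320,178). Top: base plate corners about (222,207) and (309,223), knob bar at (208–232,176), carton (259,233), jar (288,243), pump (345,184). Next, a zoom.

Run:
```python
import cv2
a=cv2.imread("pics/top0.png")[90:260,190:370];b=cv2.imread("pics/scene0.png")[140:310,240:400]
cv2.imwrite("pics/z.png",cv2.hconcat([cv2.resize(a,(424,400),interpolation=2),cv2.resize(b,(376,400),interpolation=2)]))
```

```text
(no output)
```

View pics/z.png

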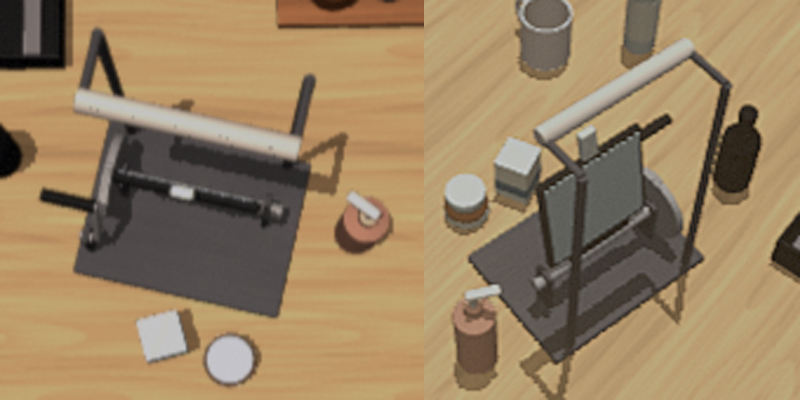

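The zoom shows plate near corners at (222,205) and (308,224.5) px, far right (321,158); tab in top view (267,171.5), in scene (309,200); knob tip top (208,173), scene (345,191).

```bash
cat > h.py <<'E'
import numpy as np
from scipy.spatial.transform import Rotation as Ro
def ray(f,u,v):
    c=-f["R"].T@f["t"];d=f["R"].T@np.array([(u-f["cx"])/f["fx"],(v-f["cy"])/f["fy"],1]);return c,d/np.linalg.norm(d)
def plane(f,u,v,z):
    c,d=ray(f,u,v);return c+d*(z-c[2])/d[2]
def two(f,p,g,q):
    a,d=ray(f,*p);b,e=ray(g,*q);s=np.linalg.lstsq(np.c_[d,-e],b-a,rcond=None)[0]
    P,Q=a+d*s[0],b+e*s[1];return (P+Q)/2,np.linalg.norm(P-Q)
E
python3 - <<'E'
from h import *
T=np.load("top0.npz");S=np.load("scene0.npz")
A=plane(T,221.8,205,.012);B=plane(T,308,224.5,.012);C=plane(T,320.7,157.9,.012)
print("corners",A,B,C,np.linalg.norm(A-B),np.linalg.norm(C-B))
L=plane(T,190+78/2.356,90+101/2.356,.385);R=plane(T,190+297/2.356,90+150/2.356,.385);print("bar",L,R,np.linalg.norm(L-R))
ya=(A-B)[:2];yb=(L-R)[:2];print("yaw plate",np.degrees(np.arctan2(-ya[0],ya[1])),"bar",np.degrees(np.arctan2(-yb[0],yb[1])))
y=(ya/np.linalg.norm(ya)+yb/np.linalg.norm(yb));y/=np.linalg.norm(y);x=np.array([y[1],-y[0]])
o1=(A+B)[:2]/2+.12*x;o3=(A+C)[:2]/2+.02*x;o2=(L+R)[:2]/2-.005*x;print("origin",o1,o2,o3)
o=(o1+o2)/2;
def loc(P):return np.r_[(P[:2]-o)@x,(P[:2]-o)@y,P[2]]
for n,p,q in(("tab",(267.2,171.5),(309.4,200.4)),("knobend",(207.8,172.8),(344.7,191))):
    P,e=two(T,p,S,q);print(n,P,e,"local",loc(P))
for n,p,z in(("carton",(190+162/2.356,90+333/2.356),.075),("jar",(190+230/2.356,90+358/2.356),.055),("pump",(190+364/2.356,90+215/2.356),.14),("shampoo",(183,147),.155)):
    P=plane(T,*p,z);print(n,P,loc(P))
E
```

```text
corners [0.51903362 0.21406568 0.012     ] [ 0.46001496 -0.03609806  0.012     ] [ 0.65569877 -0.07606521  0.012     ] 0.2570313121922904 0.19972362724733103
bar [0.63264349 0.16246935 0.385     ] [ 0.58482947 -0.03755116  0.385     ] 0.20565598531186632
yaw plate -13.274503415576792 bar -13.44401567933079
origin [0.60627714 0.06125707] [0.60387178 0.06361438] [0.606825   0.06437911]
tab [0.57335414 0.07327724 0.24780261] 0.0019165688036364868 local [-0.03336698  0.00321897  0.24780261]
knobend [0.5917627  0.23587392 0.14490888] 0.005027055772574513 local [-0.05302551  0.16566926  0.14490888]
carton [0.43759214 0.10306951 0.075     ] [-0.17233901  0.00083643  0.075     ]
jar [0.40845676 0.02354926 0.055     ] [-0.18231235 -0.08326394  0.055     ]
pump [ 0.56460854 -0.12814308  0.14      ] [ 0.00466348 -0.19477172  0.14      ]
shampoo [0.65798515 0.2988068  0.155     ] [-0.00313604  0.24220031  0.155     ]
```

```bash
cat >> h.py <<'E'
O=np.array([.605,.063,0]);YAW=np.radians(-13.35);W=Ro.from_euler('z',YAW).as_matrix()
def go(loc,phi=None):
    """stand-local TCP target mm, phi = stand-frame angle (deg) of tool x -> creep shift mm, twist"""
    from rig import robot
    s=robot.state();R=Ro.from_quat(s["tool_rot"]).as_matrix();p=O+W@(np.array(loc)/1000.)
    d=R.T@(p-s["tcp_pos"])*1e3;cur=np.arctan2(R[1,0],R[0,0])
    tw=0 if phi is None else -((np.radians(phi)+YAW-cur+np.pi)%(2*np.pi)-np.pi)
    print("world",p.round(3),"shift",d.round(1),"twist",round(tw,3))
def where():
    from rig import robot
    s=robot.state();print("t",s["time_s"],"local",(W.T@(s["tcp_pos"]-O)*1e3).round(1),"F",(W.T@s["contact_force"]).round(1),"w",round(s["width"],2))
E
python3 -c "
from h import *
go([-8,156,460],90);go([-8,156,138],90)"
```

```text
world [0.633 0.217 0.46 ] shift [ 667.5 -625.9 -221.2] twist -0.935
world [0.633 0.217 0.138] shift [ 667.5 -625.2  100.8] twist -0.935
```

```bash
python3 -m creep '[[0,0,-60,-0.18],[0,0,-120,-0.36],[0,0,-180,-0.54],[0,0,-222,-0.72],[0,0,-222,-0.9],[40,-37,-222,-0.935],[80,-75,-222,-0.935],[120,-112,-222,-0.935],[160,-150,-222,-0.935],[200,-187,-222,-0.935],[240,-225,-222,-0.935],[280,-262,-222,-0.935]]' 0 20; python3 -c "
from h import *
where();go([-8,156,460],90)"
```

```text
time_s: 1.6
tcp_pos: [0.4197, -0.2682, 0.4596]
tool_rot: [0.785, 0.62, 0.0, -0.001]
contact_force: [0.7, 0.0, -0.1]
width: 0.003
t 1.6 local [-103.8 -365.1  459.6] F [ 0.7  0.2 -0.1] w 0.0
world [0.633 0.217 0.46 ] shift [5.211e+02 9.570e+01 5.000e-01] twist -0.0
```

```bash
python3 -m creep '[[60,11,0,0],[120,22,0,0],[180,33,0,0],[240,44,0,0],[300,55,0,0],[360,66,0,0],[420,77,0,0],[480,88,0,0],[521,96,0,0],[521,96,0,0]]'; python3 -c "
from h import *
where();go([-8,156,138],90)
from rig import robot;import cv2
f=robot.grab_frame('top');g=robot.grab_frame('scene')
cv2.imwrite('pics/a.png',cv2.hconcat([cv2.resize(f['image'][60:310,150:400],(400,400)),cv2.resize(g['image'][80:330,200:450],(400,400))])[:,:,::-1])"
```

```text
time_s: 2.85
tcp_pos: [0.6338, 0.2193, 0.4579]
tool_rot: [0.783, 0.621, -0.001, -0.002]
contact_force: [-0.4, 0.3, 0.3]
width: 0.003
t 2.85 local [ -8.1 158.7 457.9] F [-0.4  0.2  0.3] w 0.0
world [0.633 0.217 0.138] shift [ -2.9   1.6 319.9] twist 0.003
```

View pics/a.png

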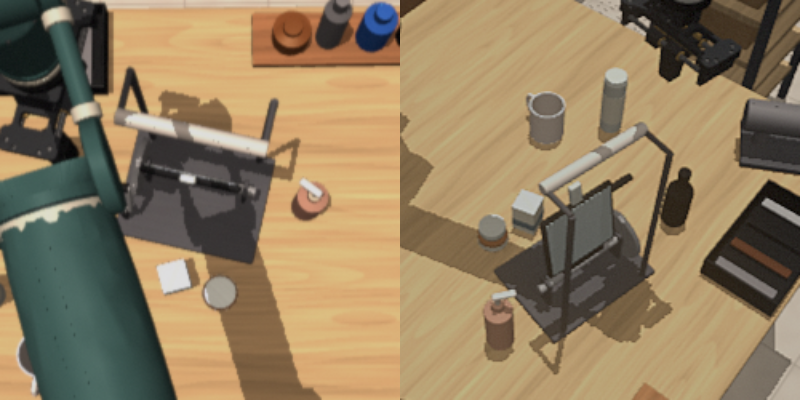

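The gripper hangs left of the stand, clear of the lamp end (top (118,115), scene (645,130)). I'll go down in steps.

```bash
python3 -m creep '[[-3,2,50,0],[-3,2,100,0],[-3,2,150,0],[-3,2,190,0],[-3,2,190,0]]'; python3 -c "
from h import *
where();go([-8,156,138],90)
from rig import robot;import cv2
f=robot.grab_frame('top');g=robot.grab_frame('scene')
cv2.imwrite('pics/b.png',cv2.hconcat([cv2.resize(f['image'][60:310,130:380],(400,400)),cv2.resize(g['image'][40:290,230:480],(400,400))])[:,:,::-1])"
```

```text
time_s: 3.58
tcp_pos: [0.6312, 0.2109, 0.2655]
tool_rot: [0.785, 0.62, -0.005, -0.003]
contact_force: [-0.9, -0.2, 0.2]
width: 0.004
t 3.575 local [ -8.6 149.9 265.5] F [-0.9 -0.4  0.2] w 0.0
world [0.633 0.217 0.138] shift [  6.6   1.9 127.4] twist -0.001
```

View pics/b.png

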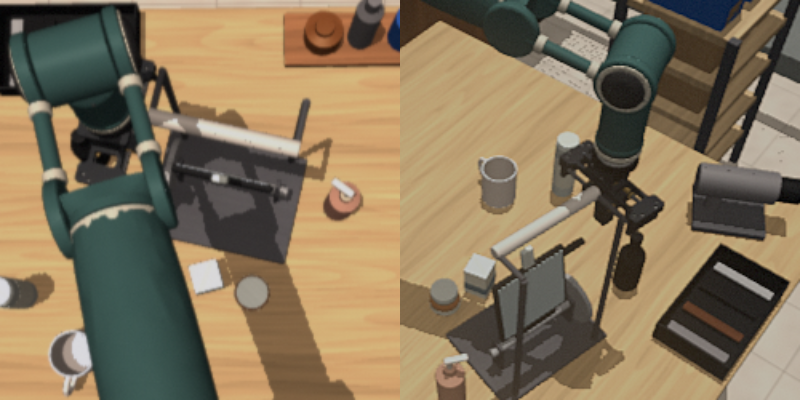

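Gripper at lamp-end height, about a lamp thickness aside; knuckle at scene crop (625,85). Checking the wrist's height and width against the lamp.

```bash
python3 -c "
from h import *
T=np.load('top0.npz');S=np.load('scene0.npz')
c,d=ray(S,370.6,93); p=np.array([.6312,.2109])
s=((p-c[:2])@d[:2])/(d[:2]@d[:2]);print('knuckle z',(c+s*d)[2])
z=(c+s*d)[2]
for n,u,v in(('left',130+15/1.6,60+75/1.6),('right',130+138/1.6,60+60/1.6),('forkR',130+172/1.6,60+200/1.6)):
  print(n,(W.T@(plane(T,u,v,z)-O)*1e3).round())
s=((p-c[:2])@d[:2]);
c,d=ray(S,230+215/1.6,40+160/1.6);s=((p-c[:2])@d[:2])/(d[:2]@d[:2]);print('flange z',(c+s*d)[2])
"
```

```text
knuckle z 0.5687949152850158
left [-26. 225. 569.]
right [ 21.  95. 569.]
forkR [-124.   22.  569.]
flange z 0.4170666669319518
```

```bash
python3 -c "
from h import *
go([-72,156,265],90);go([-72,156,140],90)"
```

```text
world [0.571 0.231 0.265] shift [  3.9 -66.1   6.2] twist -0.001
world [0.571 0.231 0.14 ] shift [  3.8 -65.8 131.2] twist -0.001
```

```bash
python3 -m creep '[[4,-35,0,0],[4,-66,0,0],[4,-66,0,0],[4,-66,40,0],[4,-66,80,0],[4,-66,110,0],[4,-66,131,0],[4,-66,131,0],[4,-66,131,0]]' 1; python3 -c "
from h import *
where();go([-128,156,140],90)
from rig import robot;import cv2
g=robot.grab_frame('scene')
cv2.imwrite('pics/c.png',cv2.resize(g['image'][80:290,260:470],(600,600))[:,:,::-1])"
```

```text
time_s: 4.8
tcp_pos: [0.5724, 0.232, 0.142]
tool_rot: [0.785, 0.62, 0.001, -0.0]
contact_force: [0.0, -1.0, 0.1]
width: 0.991
t 4.8 local [-70.7 156.9 142. ] F [ 0.3 -1.   0.1] w 0.99
world [0.516 0.244 0.14 ] shift [ -0.9 -57.3   2. ] twist -0.001
```

View pics/c.png

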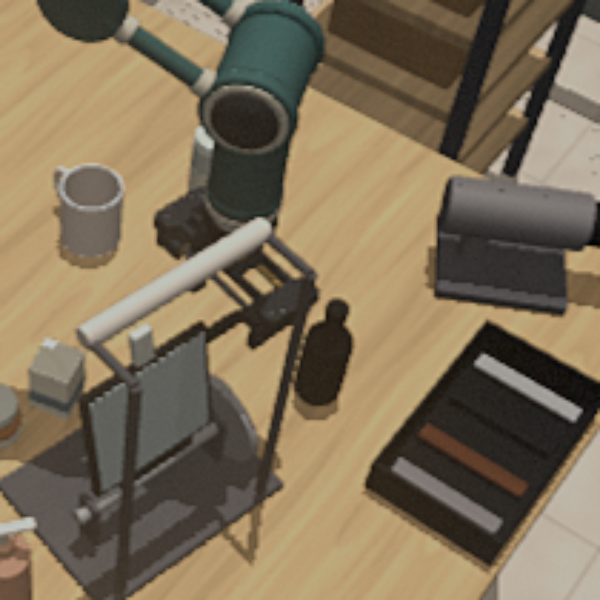

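The finger at (275,320) stands in front of the knob bar (230,325); the lamp end is clear. Pull back.

```bash
python3 -m creep '[[0,-10,0,0],[0,-20,0,0],[0,-30,0,0],[0,-40,0,0],[0,-50,0,0],[0,-60,0,0],[0,-62,0,0],[0,-62,0,0],[0,-62,0,0],[0,-62,0,0]]'; python3 -c "
from h import *
where();go([-132,156,300],90)
from rig import robot;import cv2
g=robot.grab_frame('scene')
cv2.imwrite('pics/d.png',cv2.resize(g['image'][130:290,260:420],(600,600))[:,:,::-1])"
```

```text
time_s: 6.1
tcp_pos: [0.5125, 0.2463, 0.1422]
tool_rot: [0.785, 0.62, 0.001, -0.0]
contact_force: [-0.4, -0.2, -1.5]
width: 0.998
t 6.1 local [-132.4  157.   142.2] F [-0.3 -0.2 -1.5] w 1.0
world [0.513 0.245 0.3  ] shift [  -0.6    0.6 -157.8] twist -0.001
```

View pics/d.png

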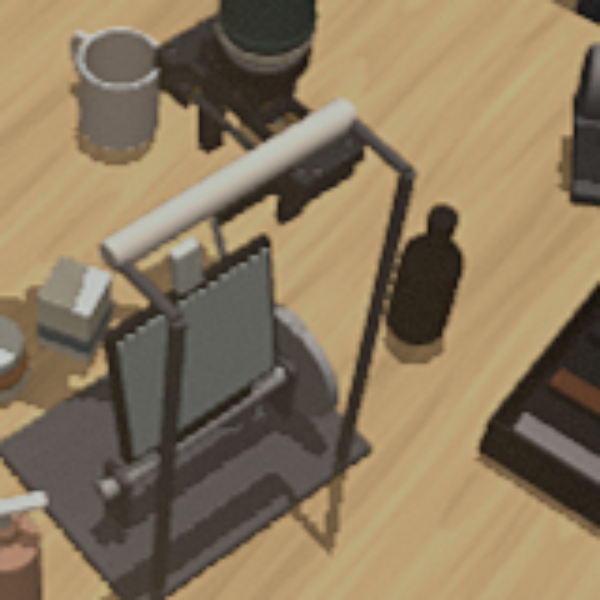

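The pawl is thrown over: its knob bar now lies near (235,205), left of the tab. Up, turn, and over to the tab.

```bash
python3 -m creep '[[0,0,-60,0],[0,0,-120,-0.18],[0,0,-178,-0.36],[0,0,-178,-0.54],[-30,0,-178,-0.72],[-70,0,-178,-0.9],[-110,0,-178,-1.08],[-150,0,-178,-1.26],[-157,0,-178,-1.44],[-157,0,-178,-1.57],[-157,0,-178,-1.57],[-157,0,-178,-1.57]]' 0.8 40; python3 -c "
from h import *
where();go([-75,1,320],180);go([-49,1,320],180);go([-49,1,249],180)
from rig import robot;import cv2
for n in('scene','top'):
  f=robot.grab_frame(n);np.savez(n+'1.npz',**f)
  cv2.imwrite(n+'.png',f['image'][:,:,::-1])
a=cv2.imread('top.png')[110:230,210:330];b=cv2.imread('scene.png')[140:260,260:380]
cv2.imwrite('pics/e.png',cv2.hconcat([cv2.resize(a,(400,400),interpolation=2),cv2.resize(b,(400,400),interpolation=2)]))"
```

```text
time_s: 7.65
tcp_pos: [0.4757, 0.0933, 0.3197]
tool_rot: [0.118, 0.993, 0.001, 0.001]
contact_force: [-0.4, 0.3, 0.3]
width: 0.797
t 7.65 local [-132.8   -0.4  319.7] F [-0.4  0.2  0.3] w 0.8
world [0.532 0.081 0.32 ] shift [-57.8   1.6  -0.2] twist -0.004
world [0.558 0.075 0.32 ] shift [-83.8   1.8  -0.2] twist -0.004
world [0.558 0.075 0.249] shift [-83.7   1.6  70.8] twist -0.004
```

View pics/e.png

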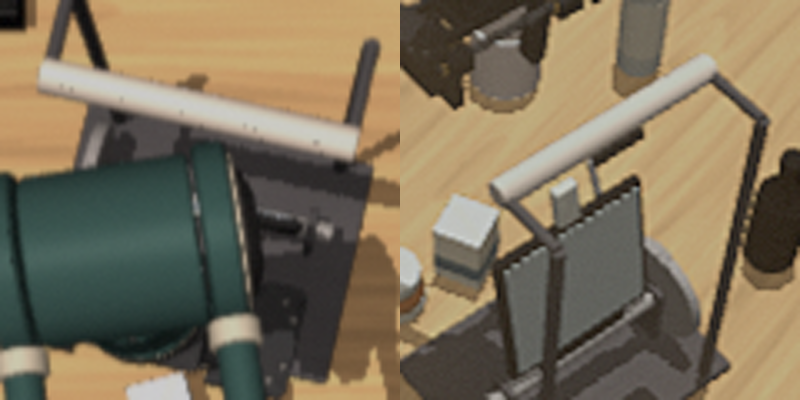

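Tab top face at scene crop (565,186), i.e. px (309.5,195.8). Intersecting its ray with the stand's mid-plane gives the lean.

```bash
python3 -c "
from h import *
S=np.load('scene1.npz')
for y in(-12,0,12):
  c,d=ray(S,309.5,195.8);c=W.T@(c-O);d=W.T@d;s=(y/1e3-c[1])/d[1];P=c+s*d;print(y,P,np.degrees(np.arctan2(-P[0],P[2]-.07)),np.hypot(P[0],P[2]-.07))
"
```

```text
-12 [-0.01679747 -0.012       0.29768762] 4.219306049577372 0.2283063879060023
0 [-0.02987193  0.          0.27473879] 8.3010342140262 0.20690650882520228
12 [-0.0429464   0.012       0.25178996] 13.291961964509824 0.1867939532689191
```

```bash
python3 -m creep '[[-30,2,0,0],[-60,2,0,0],[-82,2,0,0],[-82,2,0,0],[-82,2,25,0],[-82,2,50,0],[-82,2,70,0],[-82,2,70,0],[-82,2,70,0]]' 0.8 40; python3 -c "
from h import *
where();go([-47,1,249],180)"
```

```text
time_s: 8.88
tcp_pos: [0.5563, 0.0765, 0.2507]
tool_rot: [0.118, 0.993, 0.001, 0.001]
contact_force: [0.5, -0.1, 0.2]
width: 0.805
t 8.875 local [-50.5   1.9 250.7] F [0.5 0.  0.2] w 0.81
world [0.56  0.075 0.249] shift [-3.5 -0.9  1.7] twist -0.003
```

```bash
python3 -m creep '[[-2,-1,2,0],[-4,-1,2,0],[-4,-1,2,0],[-4,-1,2,0],[-4,-1,2,0],[-4,-1,2,0]]' 0 40; python3 -c "
from h import *
where()"
```

```text
time_s: 9.62
tcp_pos: [0.56, 0.0746, 0.2487]
tool_rot: [0.118, 0.993, 0.001, 0.001]
contact_force: [0.2, 0.6, 0.0]
width: 0.261
t 9.625 local [-46.5   0.9 248.7] F [0.1 0.6 0. ] w 0.26
```

Width 0.26 ≈ 23 mm: the tab is gripped at its edge. Pull partway along the arc.

```bash
python3 -m creep '[[4,0,0,0],[8,0,1,0],[12,0,2,0],[16,0,3,0],[20,0,4,0],[24,0,5,0],[27,0,6,0],[27,0,6,0]]'; python3 -c "
from h import *
where()"
```

```text
time_s: 10.62
tcp_pos: [0.5342, 0.0806, 0.2414]
tool_rot: [0.118, 0.993, 0.001, 0.002]
contact_force: [5.6, -0.8, -7.9]
width: 0.252
t 10.625 local [-73.    0.8 241.4] F [ 5.6  0.5 -7.9] w 0.25
```

```bash
python3 -m creep '[[5,0,2,0],[10,0,4,0],[15,0,6,0],[20,0,9,0],[25,0,11,0],[30,0,14,0],[35,0,17,0],[38,0,18,0],[38,0,18,0],[38,0,18,0]]'; python3 -c "
from h import *
where()
from rig import robot;import cv2
f=robot.grab_frame('scene');np.savez('scene2.npz',**f)
cv2.imwrite('pics/f.png',cv2.resize(f['image'][150:270,260:380],(600,600),interpolation=2)[:,:,::-1])"
```

```text
time_s: 11.88
tcp_pos: [0.4965, 0.0895, 0.2228]
tool_rot: [0.118, 0.993, 0.001, 0.001]
contact_force: [-1.6, -2.3, 2.7]
width: 0.243
t 11.875 local [-111.7    0.7  222.8] F [-1.  -2.6  2.7] w 0.24
```

View pics/f.png

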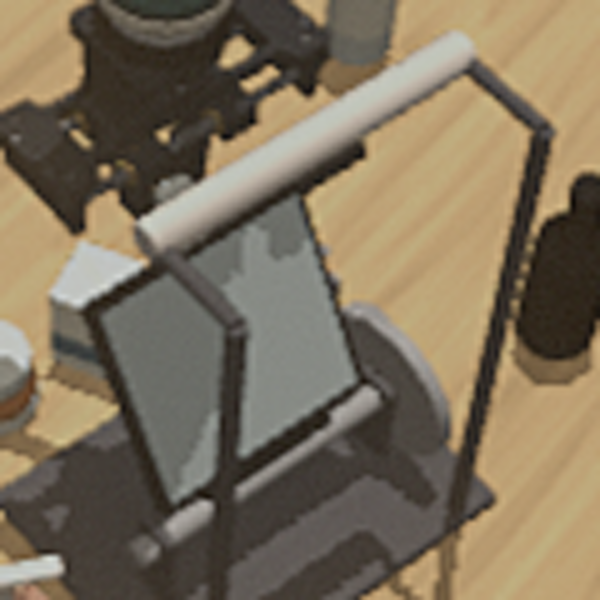

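Mirror is leaned well back; panel corners at crop (88,312), (300,195), (165,510), (360,380).

```bash
python3 -c "
from h import *
S=np.load('scene1.npz')
def A(n,y,u,v):
  c,d=ray(S,u,v);c=W.T@(c-O);d=W.T@d;s=(y/1e3-c[1])/d[1];P=c+s*d
  print(n,P.round(4),'polar',np.degrees(np.arctan2(-P[0],P[2]-.07)).round(1),np.hypot(P[0],P[2]-.07).round(4));return P
def seg(a,b):
  v=a-b;print('  seg lean',np.degrees(np.arctan2(-v[0],v[2])))
a=A('old TL',-80,289.4,218.6);b=A('old BL',-80,294.5,252.5);seg(a,b);A('old TR',80,331.4,193.4)
a=A('TL',-80,277.6,212.4);b=A('BL',-80,293,252);seg(a,b)
a=A('TR',80,320,189);b=A('BR',80,332,226);seg(a,b)
"
```

```text
old TL [-0.0163 -0.08    0.2502] polar 5.2 0.1809
old BL [ 0.0107 -0.08    0.1058] polar -16.6 0.0373
  seg lean 10.570982791416407
old TR [-0.0247  0.08    0.2285] polar 8.9 0.1604
TL [-0.0704 -0.08    0.2188] polar 25.3 0.1646
BL [ 0.0037 -0.08    0.0992] polar -7.2 0.0294
  seg lean 31.77929144843042
TR [-0.0731  0.08    0.2005] polar 29.3 0.1495
BR [-0.0032  0.08    0.0849] polar 12.3 0.0152
  seg lean 31.143010088181722
```

All estimates cluster around 30° (27–32; arm kinematics 29.9). Release and withdraw upward, then let it stand and re-measure.

```bash
python3 -m creep '[[0,0,0,0],[0,0,0,0],[0,0,0,0],[0,0,0,0],[0,0,-25,0],[0,0,-50,0],[0,0,-100,0],[0,0,-100,0],[0,0,-100,0],[0,0,-100,0],[0,0,-100,0],[0,0,-100,0]]' 0.8; python3 -m creep '[[45,0,-100,0],[90,0,-100,0],[90,0,-100,0],[90,0,-100,0]]'; python3 -c "
from h import *
where();go([-200,157,320],90)
from rig import robot;import cv2
f=robot.grab_frame('scene');g=robot.grab_frame('top')
cv2.imwrite('pics/g.png',cv2.hconcat([cv2.resize(f['image'][150:270,260:380],(400,400),interpolation=2),cv2.resize(g['image'][110:230,200:320],(400,400),interpolation=2)])[:,:,::-1])"
```

```text
time_s: 13.42
tcp_pos: [0.4959, 0.0893, 0.3219]
tool_rot: [0.118, 0.993, 0.001, 0.0]
contact_force: [-0.1, 0.1, -0.7]
width: 0.805
time_s: 13.92
tcp_pos: [0.4084, 0.1104, 0.4223]
tool_rot: [0.117, 0.993, 0.001, 0.001]
contact_force: [-0.4, -0.3, -0.3]
width: 0.797
t 13.925 local [-202.3    0.7  422.3] F [-0.3 -0.4 -0.3] w 0.8
world [0.447 0.262 0.32 ] shift [ -1.7 156.1 102.7] twist 1.569
```

View pics/g.png

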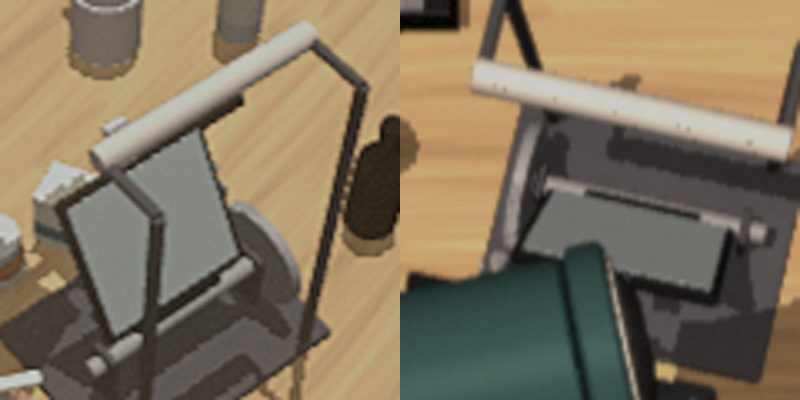

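Mirror stays back; top-edge corner (y −80 side) at scene crop (62,208), top crop about (716,295). Triangulate it.

```bash
python3 -c "
from h import *
S=np.load('scene1.npz');T=np.load('top1.npz')
for v in(288,294,300):
  P,e=two(S,(278.6,212.4),T,(200+316/3.3333,110+v/3.3333));P=W.T@(P-O);print(P.round(4),e.round(4),np.degrees(np.arctan2(-P[0],P[2]-.07)),np.hypot(P[0],P[2]-.07))
# predicted pixel of front/back top corner at given lean
for L in(26,28,30,32,34):
  t=np.radians(L);out=[]
  for dx in(.006,-.006):
    p=O+W@np.array([dx*np.cos(t)-.165*np.sin(t),-.08,.07+.165*np.cos(t)+dx*np.sin(t)])
    for f in(S,T):
      q=f['R']@p+f['t'];out.append((f['fx']*q[0]/q[2]+f['cx'],f['fy']*q[1]/q[2]+f['cy']))
  print(L,np.round(out,1).tolist())
"
```

```text
[-0.073  -0.0758  0.212 ] 0.002 27.213735802549753 0.15968597024446035
[-0.0761 -0.0754  0.2079] 0.005 28.898201187330084 0.1574975121220959
[-0.0792 -0.0751  0.2038] 0.0081 30.632979438283577 0.15545937268442886
26 [[278.3, 212.7], [296.8, 193.7], [276.1, 211.4], [295.8, 198.1]]
28 [[277.2, 212.0], [296.3, 195.8], [275.0, 210.8], [295.3, 200.2]]
30 [[276.2, 211.4], [295.8, 198.0], [274.0, 210.3], [294.8, 202.3]]
32 [[275.1, 210.8], [295.3, 200.1], [273.0, 209.8], [294.4, 204.3]]
34 [[274.1, 210.3], [294.9, 202.1], [272.1, 209.5], [294.0, 206.3]]
```

```bash
python3 -c "
from h import *
from rig import robot
T=np.load('top1.npz')
for L in((0,-90,70),(0,-105,70),(-120,-130,12),(80,-130,12)):
  q=T['R']@(O+W@(np.array(L)/1e3))+T['t'];print(L,T['fx']*q[0]/q[2]+T['cx'],T['fy']*q[1]/q[2]+T['cy'])
g=robot.grab_frame('top')['image'].astype(int).sum(2)//3
print('rows 188..208');print(g[188:209,284:300:2])
print('rows 170..190 cols 304-316');print(g[172:188,300:318:2])
"
```

```text
(0, -90, 70) 304.2462687708531 178.77149553055227
(0, -105, 70) 309.47667264749646 179.9440031423235
(-120, -130, 12) 307.8982753970819 225.11782392171153
(80, -130, 12) 322.7255245422199 158.84351865433385
rows 188..208
[[111 112 111 110 112 105  24  35]
 [111 110 111 110 111 103  13  38]
 [110 111 110 110 111  92  10  43]
 [112 111 111 111 112  83  14  45]
 [111 110 111 111 110  64  18  45]
 [114 110 111 112 111  45  18  45]
 [134 110 111 112 109  34  22  48]
 [100  87 114 117 107  30  28  47]
 [ 41  48  79  88 106  22  34  47]
 [ 23  24  32  42  73  14  41  47]
 [ 20  23  24  26  30  20  45  47]
 [ 28  25  23  22  22  20  46  45]
 [ 59  51  33  27  22  21  47  46]
 [ 64  73  66  53  34  39  68  52]
 [ 73  80  81  75  66  68  80  70]
 [ 80  83  83  81  79  81  80  78]
 [ 81  83  81  83  82  80  79  65]
 [ 81  77  66  81  80  65  62  50]
 [ 65  62  52  63  64  50  50  49]
 [ 52  48  49  50  48  47  47  47]
 [ 51  48  46  48  47  47  49  46]]
rows 170..190 cols 304-316
[[ 78  76  67  76  79  78  80  78  79]
 [ 78  77  67  79  78  79  79  80  79]
 [ 82  78  73  76  78  80  81  79  80]
 [111  84  72  64  66  79  82  80  80]
 [139  91  73  94  74  82  80  81  82]
 [158  87  75 129 115  83  79  82  82]
 [150  81  83 150 140  71  65  81  82]
 [107  79  84 157 157  63  55  82  80]
 [ 63  78  74 146 151  56  55  83  81]
 [ 44  71  62 125 129  52  56  85  80]
 [ 42  59  51  85  99  48  71  84  80]
 [ 43  40  45  54  69  50  79  84  79]
 [ 39  26  45  53  73  72  82  82  83]
 [ 35  24  50  74  82  83  83  82  81]
 [ 43  30  52  80  83  83  84  83  83]
 [ 46  43  54  81  82  81  83  83 108]]
```

The top edge gives 28.5°, the other measures 29–30: in tolerance, and it has stood untouched. Now to the pawl from behind with shut fingers.

```bash
python3 -m creep '[[0,40,0,0.17],[0,80,0,0.34],[0,120,0,0.52],[0,156,0,0.69],[0,156,0,0.86],[0,156,0,1.03],[0,156,0,1.2],[0,156,0,1.37],[0,156,0,1.54],[0,156,0,1.57],[0,156,0,1.57],[0,156,0,1.57]]' 0; python3 -c "
from h import *
where();go([-160,156,300],90);go([-160,156,141],90)"
```

```text
time_s: 15.58
tcp_pos: [0.4453, 0.2615, 0.4195]
tool_rot: [0.785, 0.62, -0.001, -0.001]
contact_force: [-0.6, 0.6, -0.2]
width: 0.005
t 15.575 local [-201.3  156.3  419.5] F [-0.7  0.5 -0.2] w 0.0
world [0.485 0.252 0.3  ] shift [ -0.2  41.6 119.3] twist -0.001
world [0.485 0.252 0.141] shift [-1.000e-01  4.210e+01  2.783e+02] twist -0.001
```

```bash
python3 -m creep '[[0,20,50,0],[0,42,100,0],[0,42,150,0],[0,42,190,0],[0,42,230,0],[0,42,260,0],[0,42,278,0],[0,42,278,0],[0,42,278,0]]'; python3 -c "
from h import *
where();go([-92,156,141],90)"
```

```text
time_s: 16.7
tcp_pos: [0.4863, 0.2523, 0.1428]
tool_rot: [0.785, 0.62, 0.0, -0.001]
contact_force: [-0.1, -0.7, -0.6]
width: 0.004
t 16.7 local [-159.2  156.8  142.8] F [ 0.  -0.7 -0.6] w 0.0
world [0.552 0.236 0.141] shift [-0.8 67.2  1.7] twist -0.001
```

```bash
python3 -m creep '[[0,12,2,0],[0,24,2,0],[0,34,2,0],[0,44,2,0],[0,54,2,0],[0,62,2,0],[0,68,2,0],[0,70,2,0],[0,70,2,0],[0,70,2,0],[0,70,2,0]]'; python3 -m creep '[[0,-20,0,0],[0,-40,0,0],[0,-60,0,0],[0,-60,-50,0],[0,-60,-100,0],[0,-60,-160,0],[0,-100,-160,0],[0,-120,-160,0],[0,-120,-160,0],[0,-120,-160,0]]'; python3 -c "
from h import *
where()
from rig import robot;import cv2
f=robot.grab_frame('scene');g=robot.grab_frame('top')
cv2.imwrite('pics/i.png',cv2.hconcat([cv2.resize(f['image'][140:280,260:400],(400,400),interpolation=2),cv2.resize(g['image'][110:250,180:320],(400,400),interpolation=2)])[:,:,::-1])
G=g['image'].astype(int).sum(2)//3;print(G[194:206,284:300:2])"
```

```text
time_s: 18.08
tcp_pos: [0.5542, 0.2362, 0.1407]
tool_rot: [0.785, 0.62, -0.0, -0.001]
contact_force: [-0.9, -0.6, -0.7]
width: 0.003
time_s: 19.32
tcp_pos: [0.4374, 0.2636, 0.2997]
tool_rot: [0.785, 0.62, -0.001, -0.001]
contact_force: [-0.2, 0.5, -0.4]
width: 0.006
t 19.325 local [-209.4  156.4  299.7] F [-0.3  0.5 -0.4] w 0.01
[[141 115 117 117 114  35  21  50]
 [104  92 117 122 113  29  29  50]
 [ 42  51  83  92 111  24  35  50]
 [ 23  29  34  44  75  16  44  49]
 [ 20  23  26  26  33  19  47  49]
 [ 27  27  24  25  26  22  47  49]
 [ 63  53  33  28  20  25  51  49]
 [ 68  76  69  56  34  44  71  56]
 [ 74  85  85  77  67  74  84  74]
 [ 82  88  86  84  84  84  85  83]
 [ 85  87  87  85  85  85  84  84]
 [ 85  85  85  86  86  86  86  85]]
```

View pics/i.png

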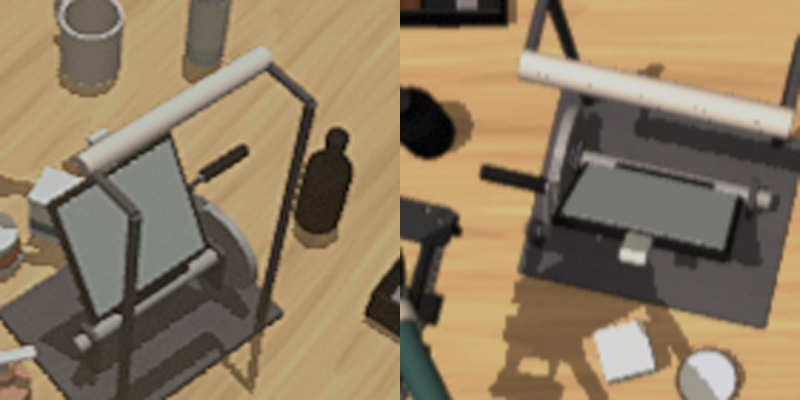

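Knob bar is back forward at top crop (482–545,172–185); mirror unchanged, all bystanders in place. One last number check of knob and tab, then hand in.

```bash
python3 -c "
from h import *
T=np.load('top1.npz');S=np.load('scene1.npz')
P,e=two(T,(180+82/2.857,110+172/2.857),S,(260+245/2.857,140+150/2.857));print('knob end',(W.T@(P-O)*1e3).round(1),e)
for L in(26,28,30,32):
  t=np.radians(L);o=[]
  for dx,r in((.006,.205),(-.006,.205),(.006,.165)):
    p=O+W@np.array([dx*np.cos(t)-r*np.sin(t),0,.07+r*np.cos(t)+dx*np.sin(t)]);q=T['R']@p+T['t'];o.append((T['fy']*q[1]/q[2]+T['cy']).round(1))
  print(L,'tab rows front-top, back-top, front-bottom',o)
from rig import robot
g=robot.grab_frame('top')['image'].astype(int).sum(2)//3;print(g[186:208,258:268:2].tolist())
"
```

```text
knob end [-45.8 163.9 145.5] 0.004004958674771461
26 tab rows front-top, back-top, front-bottom [np.float64(191.3), np.float64(195.9), np.float64(186.6)]
28 tab rows front-top, back-top, front-bottom [np.float64(194.1), np.float64(198.6), np.float64(188.7)]
30 tab rows front-top, back-top, front-bottom [np.float64(196.8), np.float64(201.3), np.float64(190.9)]
32 tab rows front-top, back-top, front-bottom [np.float64(199.5), np.float64(203.9), np.float64(193.0)]
[[116, 115, 116, 116, 116], [117, 116, 115, 116, 116], [123, 117, 119, 116, 115], [87, 105, 132, 114, 116], [36, 74, 98, 92, 118], [32, 100, 88, 67, 89], [48, 124, 115, 101, 88], [62, 129, 127, 122, 113], [90, 130, 127, 125, 124], [116, 130, 128, 128, 123], [137, 134, 130, 130, 119], [181, 174, 145, 134, 113], [204, 201, 186, 181, 106], [201, 204, 206, 205, 101], [185, 198, 204, 204, 90], [125, 146, 182, 194, 77], [63, 76, 123, 136, 61], [49, 50, 62, 67, 51], [49, 49, 50, 48, 48], [49, 51, 49, 49, 49], [49, 49, 49, 50, 49], [47, 48, 49, 47, 51]]
```

```bash
python3 -c "
from rig import robot
print(robot.close_job(),robot.state()['time_s'])"
```

```text
the job is handed in; nothing more can be done
the job is handed in; nothing more can be done
```

The mirror stands at about 30° with the pawl back on the wheel, and the job is handed in. `close_job()` gives no verdict, so this rests on my own camera measurements.

I pulled the pawl off with the open gripper straddling its knob. Then I gripped the mirror's tab by its back edge, because the lamp left little room in front, and drew it back along its arc. I let go, left it untouched for over 2 s with the pawl off, and pushed the pawl back with shut fingers. The last clock reading before hand-in was about 19.3 s of the 51 s allowed.

- **Lean:** the tab edges in the last top view give about 30.4° and the panel's top edge about 28.5°. Earlier rougher readings ran from 27° to 32°, so the methods disagree by a few degrees, though the final two are well inside the ±4°. The panel edge showed no shift when the pawl was thrown back.
- **Pawl:** the knob end measured at stand x −46 mm, which is the engaged position.
- **Lamp and bystanders:** I saw no sign that the lamp was hit; the wrist force stayed under about 10 N at the readings I took. The bystanders seen in the last pictures looked unmoved; I did not measure their shift.

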